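# Put the paperweights away in a tilt-out bin

### The arm

A 6-joint arm with a two-finger parallel gripper is mounted at the origin on the work surface. World frame = base frame: x ahead of the robot, y to its left, z up, the work surface at z = 0. Lengths are in m, angles in rad, forces in N, time in s.
With the tool pointing down it reaches from about 0.325 to 0.9 m from the base axis. Payload 6.1 kg.
Tool frame: the origin (TCP) lies midway between the tips of the shut fingers; the grasp point (between the pads) lies 19 mm behind it; x points along the fingers, y is the direction in which the jaws open and shut, and the axes are right-handed (so a half turn about x gives the same grasp; the last joint's range is limited). The gripper opens to 85 mm and grips with 20 to 120 N. Pads are 22 mm wide; open, the fingers measure 114 mm over their backs; the gripper's body (76 mm by 85 mm) begins 54 mm behind the grasp point. The pads swing forward as they close: fully open they stand 13 mm farther back than shut.
Start: joints at [-1.425, 0.22, 1.526, -0, 1.395, -0.126], TCP at [0.168, -0.602, 0.231] pointing down, gripper open.
Joint ranges: [-2.98, 2.98], [-0.91, 2.08], [0.09, 2.57], [-1.24, 4.39], [0.2, 2.65], [-2.68, 2.68]. Speed limits (rad/s): [2.57, 2.57, 3.01, 3.14, 3.14, 3.14].

### API

Orientations are given as [roll, pitch, yaw] about the fixed x, y, z axes, in that order (R = Rz(yaw) Ry(pitch) Rx(roll)).
In Python, from plant import movep, move_l, set_joints, gripper_to, hold, inverse_kinematics, observe, get_image, get_calibration, Unreachable, job_done gives the robot as it stands. Calls block until the motion is done:
- movep(position, orientation): joint-space move of the TCP to a pose.
- move_l(position, feed=0.15, rotation=None, max_force=None): straight line of the TCP; rotation=None keeps the orientation; feed is the mean speed in m/s. With max_force (N) it stops when the force on the tool has changed by that much, and returns True; else False.
- set_joints(angles): joint-space move.
- gripper_to(opening, f_grip=None): finger opening in m; f_grip is the grip in N (None keeps the last); returns when the fingers have stopped.
- hold(seconds).
- inverse_kinematics(position, orientation): joint angles nearest the present ones, or None.
- observe(): the state.
- get_image(name): name is "scene" or "side" or "wrist"; returns (picture, depth): 384x512x3 uint8, red, green, blue; 384x512 float32, m along the optical axis (not along the pixel's ray), 0 where there is no reading.
- get_calibration(name): a dict with "intrinsics" (3x3 intrinsics, pixels), "world_from_camera" (4x4, takes a point from camera to world coordinates). Camera axes: x right, y down, z forward; pixel columns grow to the right and rows downward; lengths in m; the calibration is good to about 2 mm. A picture is of the moment at which its call begins: read the wrist's pose just before it. get_calibration takes no time and is no camera call; for the wrist camera it gives the pose at the moment of the call.
A pose or a line that the arm cannot do raises Unreachable and nothing moves.
- job_done(): hands the job in, once; it reports no verdict.
The state is a dict: "time_s": time; "q": joint angles; "joint_velocities": joint speeds; "joint_torque": joint torques, N m; "eef_pos": TCP position; "tcp_rot": TCP orientation; "ft_force": force on the tool from outside, world axes, zero at the start; "torque": the same for the moment, N m; "opening": finger opening in m.
Only numpy, scipy, OpenCV 4.12 (cv2) and the standard library are available. Lean on these libraries where they do the work, as an engineer would, in place of code of your own. Each camera call takes 0.05 s, during which the arm holds its last target. There are 200 camera calls.

### The job

The painting is finished: put both green stone paperweights away in the tilt-out bin with the red tab. Tip that bin fully forward, lay the paperweights inside one after the other, then push the bin back until it clicks fully home. Leave the bin with the blue tab shut and do not disturb the ink bottle, cup, phone or dish.

Things in the scene. Friction and masses are not known exactly. Their poses are not given: they have to be found in the camera images.
- red_bin (a joint): tilt of the red-tab bin, rad: 0 = shut and clicked home, 0.9 = tipped fully forward on its stop. A spring catch holds it: 3 to 5 N outward at the tab frees it. In between it moves with light friction and, empty, stays where left; beyond about 0.75 it falls to the stop. Pushed back softly it stops ajar at the catch, about 0.14; some 5 N more at the tab clicks it to 0.
- blue_bin (a joint): the same for the neighbouring bin with the blue tab
- red_pivot (a point): the red bin's pivot, fixed in the housing, midway along the bin, 18 mm above the table. x points level from the bin's front into the housing, y along the pivot (bin width), z up. The bin's white front panel is 146 mm wide and 6 mm thick and, shut, stands upright from the pivot at x -6 to 0 mm, z up to 110 mm. The housing's roof runs from x = 23 mm backwards, its upper face 108 mm above the pivot, so the tab stands above the roof. The bin tips towards -x.
- red_tab (a point): centre of the red tab, which stands on the top edge of the front panel in the same plane: 8 mm thick (x), 60 mm wide (y), 30 mm high above the panel; its top lies 140 mm from the pivot, this point 125 mm and 3 mm towards the outside. Axes turn with the bin, as red_pivot's when shut. Tipped fully it leans 52 degrees out: pressing its end face jams, pushing its outer face does not.
- red_floor (a point): centre of the red bin's inner floor, 45 mm behind the pivot and 4 mm above it when shut; axes turn with the bin, x to its back wall, z up off the floor. Inside it is 86 mm deep (x) by 132 mm wide (y); the back wall is 35 mm high, the side walls 91 mm for the front 48 mm and 35 mm behind. Tipped fully, front panel and floor form a trough whose mouth faces up.
- weight_a_mid (a point): centre of a green stone paperweight, a bar 105 mm long (its x), 28 mm wide (y), 24 mm high (z), about 0.2 kg, lying on a 3 mm mat on the table
- weight_b_mid (a point): centre of the other, identical paperweight
- blue_tab (a point): centre of the blue tab on the neighbouring bin, like the red one; the two bins stand side by side, either one on the left, 158 mm between centres
- ink_bottle: black ink bottle, 72 mm diameter, 190 mm high, standing; origin under its centre; leave alone
- paper_cup: paper cup, 76 mm diameter, 90 mm high; origin under its centre; leave alone
- phone: black phone 150 x 74 x 9 mm lying flat; origin under its centre, x along its length; leave alone
- dish: white dish, 140 mm diameter, 20 mm high; origin under its centre; leave alone
Things that resemble listed ones, but are neither listed nor needed, are in the scene too. What is shaped like the part that bears weight_b_mid but brown is not meant.

How it is judged:
On the way, in this order (a step that is already met when the one before it is completed fails the run):
1. the red-tab bin is tipped forward (value of joint red_bin above 0.7 rad), for 0.2 s.
2. one paperweight is in the tipped bin (value of joint red_bin above 0.7 rad and ((x of weight_a_mid in the frame of red_floor between -0.045 and 0.045 m and y of weight_a_mid in the frame of red_floor between -0.07 and 0.07 m and z of weight_a_mid in the frame of red_floor between 0 and 0.09 m) or (x of weight_b_mid in the frame of red_floor between -0.045 and 0.045 m and y of weight_b_mid in the frame of red_floor between -0.07 and 0.07 m and z of weight_b_mid in the frame of red_floor between 0 and 0.09 m))), for 0.2 s.
3. both paperweights are in the tipped bin (value of joint red_bin above 0.7 rad and x of weight_a_mid in the frame of red_floor between -0.045 and 0.045 m and y of weight_a_mid in the frame of red_floor between -0.07 and 0.07 m and z of weight_a_mid in the frame of red_floor between 0 and 0.09 m and x of weight_b_mid in the frame of red_floor between -0.045 and 0.045 m and y of weight_b_mid in the frame of red_floor between -0.07 and 0.07 m and z of weight_b_mid in the frame of red_floor between 0 and 0.09 m), for 0.2 s.
4. the bin is pushed back until it clicks home (value of joint red_bin below 0.04 rad), for 0.2 s.
At the end, for the whole second after the job is handed in: the red-tab bin is clicked home (within 0.04 rad of shut) with the centres of both paperweights between its walls, above its floor and less than 90 mm above it; the blue-tab bin is shut (within 0.04 rad) (value of joint each of red_bin, blue_bin below 0.04 rad and x of weight_a_mid in the frame of red_floor between -0.045 and 0.045 m and y of weight_a_mid in the frame of red_floor between -0.07 and 0.07 m and z of weight_a_mid in the frame of red_floor between 0 and 0.09 m and x of weight_b_mid in the frame of red_floor between -0.045 and 0.045 m and y of weight_b_mid in the frame of red_floor between -0.07 and 0.07 m and z of weight_b_mid in the frame of red_floor between 0 and 0.09 m); the robot touches nothing.
It fails at once if the blue-tab bin is opened (over 0.1 rad) (value of joint blue_bin above 0.1 rad).
It fails at once if the ink bottle is moved over 30 mm or tipped (distance of ink_bottle from where it was at the start of the episode above 0.03 m or angle between ink_bottle's own z axis and vertical above 0.35 rad).
It fails at once if the paper cup is moved over 30 mm or tipped (distance of paper_cup from where it was at the start of the episode above 0.03 m or angle between paper_cup's own z axis and vertical above 0.35 rad).
It fails at once if the phone is moved over 30 mm or tipped (distance of phone from where it was at the start of the episode above 0.03 m or angle between phone's own z axis and vertical above 0.35 rad).
It fails at once if the dish is moved over 30 mm or tipped (distance of dish from where it was at the start of the episode above 0.03 m or angle between dish's own z axis and vertical above 0.35 rad).
It also fails if it takes over 72 s, if anything falls off the work surface, if the arm or the gripper's body presses on something with over 40 N, if the wrist force passes 120 N, or if a joint passes its speed limit or range.

## Working session

There is one attempt and no reset: what is moved stays moved. The work goes in short steps, each a Python script; the robot and the scene stay as the last script left them, time stands still between calls to the robot, and variables do not carry over. Pictures are saved under pics/ and viewed, about 8 in all and at most 12, crops included, and the job is handed in when it is done.

```bash
ls; mkdir -p pics; cat > h.py <<'E'
import numpy as np, cv2
from plant import *
def snap(n,fn=None):
    c=get_calibration(n); im,d=get_image(n)
    if fn: cv2.imwrite('pics/'+fn,im[:,:,::-1]); np.savez('pics/'+fn+'.npz',im=im,d=d,K=c['intrinsics'],T=c['world_from_camera'])
    return im,d,np.array(c['intrinsics']),np.array(c['world_from_camera'])
def cloud(d,K,T):
    v,u=np.indices(d.shape); P=np.stack([(u-K[0,2])/K[0,0]*d,(v-K[1,2])/K[1,1]*d,d],-1)
    return P@T[:3,:3].T+T[:3,3]
E
python3 - <<'E'
from h import *
a=snap('scene','scene.png'); b=snap('side','side.png')
cv2.imwrite('pics/both.png',cv2.resize(np.vstack([a[0],b[0]])[:,:,::-1],(400,600)))
for x in (a,b): print(x[3].round(3), x[2].round(1), (x[1]>0).mean())
print(observe()['time_s'])
E
```

```text
pics
[[ 0.878  0.279 -0.388  0.993]
 [ 0.478 -0.468  0.744 -1.03 ]
 [ 0.026 -0.839 -0.544  0.764]
 [ 0.     0.     0.     1.   ]] [[453.1   0.  257.8]
 [  0.  453.1 197.9]
 [  0.    0.    1. ]] 0.9887797037760416
[[-0.984 -0.114  0.135  0.324]
 [-0.176  0.695 -0.697  0.934]
 [-0.015 -0.71  -0.705  1.159]
 [ 0.     0.     0.     1.   ]] [[491.3   0.  252.8]
 [  0.  491.3 188.4]
 [  0.    0.    1. ]] 0.9959920247395834
0.1
```

View pics/scene.png

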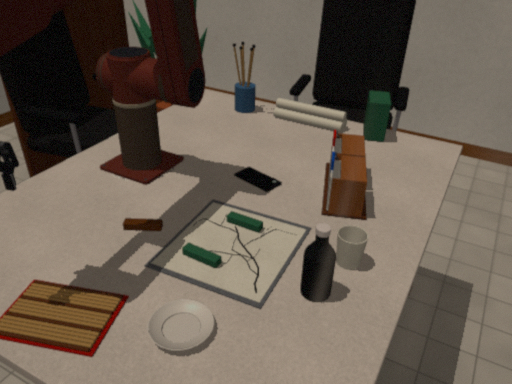

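View pics/side.png

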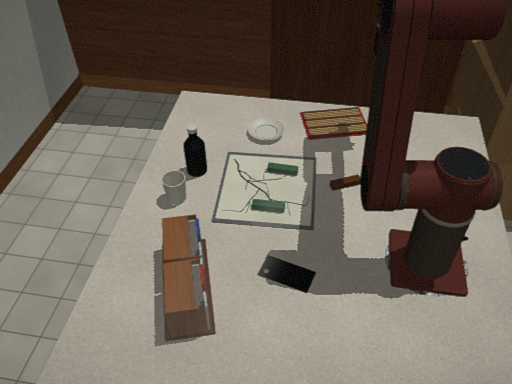

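The scene view shows two green bars on the mat at (244,221) and (202,255), with a brown lookalike at (143,225). The bin housing is at (347,175): blue tab near (333,158), red tab beyond it at (333,137), fronts facing the robot. The side view has the bars at (282,169) and (268,205), the blue tab at (198,230) and the red tab at (203,278). The green box at (377,115) in the scene view is not a bar.

```bash
python3 - <<'E'
from h import *
for n in ('scene','side'):
    z=np.load(f'pics/{n}.png.npz'); im,d,K,T=[z[k] for k in ('im','d','K','T')]
    P=cloud(d,K,T); hsv=cv2.cvtColor(im,cv2.COLOR_RGB2HSV); H,S,V=[hsv[...,i].astype(int) for i in range(3)]
    X=P[...,0];Y=P[...,1];Z=P[...,2]
    ok=(d>0)&(X>.2)&(X<1.1)&(abs(Y)<.7)&(Z>-.02)
    M={'green':(H>60)&(H<95)&(S>110)&ok&(Z<.1),'red':((H<6)|(H>174))&(S>150)&ok&(Z>.08),'blue':(H>105)&(H<130)&(S>120)&ok&(Z>.08)}
    for k,m in M.items():
        nn,lab,st,ce=cv2.connectedComponentsWithStats(m.astype(np.uint8))
        for i in range(1,nn):
            if st[i,4]<15: continue
            p=P[lab==i]; 
            print(n,k,st[i],'mean',p.mean(0).round(3),'med',np.median(p,0).round(3),'p5',np.percentile(p,5,0).round(3),'p95',np.percentile(p,95,0).round(3))
            if k=='green':
                t=p[p[:,2]>np.percentile(p[:,2],95)-.006]; r=cv2.minAreaRect((t[:,:2]*1000).astype(np.float32)); print('   top',len(t),r, t[:,2].mean())
            elif len(p)>20:
                print('   line',cv2.fitLine((p[:,:2]).astype(np.float32),cv2.DIST_HUBER,0,.01,.01).ravel().round(3))
    # roof
    r=ok&(Z>.115)&(Z<.14)&(X>.5); p=P[r]; print('roof',len(p),cv2.minAreaRect((p[:,:2]*1000).astype(np.float32)),np.median(p[:,2]))
z=np.load('pics/side.png.npz'); c=z['im'][200:350,140:330,::-1]
z2=np.load('pics/scene.png.npz'); c2=z2['im'][120:270,180:380,::-1]
cv2.imwrite('pics/crop.png',np.vstack([cv2.resize(c,(500,300)),cv2.resize(c2,(500,300))]))
E
```

```text
scene green [369 117  19  24 294] mean [0.651 0.603 0.058] med [0.651 0.603 0.059] p5 [0.626 0.592 0.016] p95 [0.673 0.613 0.096]
   top 36 ((648.5828247070312, 602.9838256835938), (55.823387145996094, 19.851985931396484), 22.06348991394043) 0.0955443918450633
scene green [228 213  34  18 300] mean [ 0.491 -0.141  0.024] med [ 0.492 -0.144  0.026] p5 [ 0.444 -0.148  0.012] p95 [ 0.534 -0.13   0.03 ]
   top 175 ((487.6602478027344, -135.876953125), (96.43605041503906, 25.334009170532227), 0.12842115759849548) 0.028305344235416863
scene green [184 244  36  23 381] mean [ 0.469 -0.32   0.024] med [ 0.47  -0.323  0.027] p5 [ 0.422 -0.328  0.013] p95 [ 0.513 -0.308  0.031]
   top 239 ((465.12310791015625, -316.3344421386719), (23.875896453857422, 98.50869750976562), 88.8642578125) 0.028211502836671527
scene red [  0   0  52  55 981] mean [ 0.21  -0.478  0.576] med [ 0.211 -0.482  0.576] p5 [ 0.202 -0.523  0.543] p95 [ 0.218 -0.423  0.607]
   line [ 0.147 -0.989  0.21  -0.478]
scene red [157   0  38 106 885] mean [ 0.22  -0.055  0.428] med [ 0.222 -0.058  0.427] p5 [ 0.203 -0.086  0.294] p
[... 456 characters left out ...]
d [0.647 0.083 0.158] p5 [0.633 0.076 0.132] p95 [0.652 0.126 0.162]
   line [ 0.281 -0.96   0.645  0.096]
roof 1976 ((665.1978759765625, 194.39324951171875), (144.89244079589844, 1028.392822265625), 8.521218299865723) 0.1279110163942918
side red [200 265   5  19  45] mean [0.587 0.258 0.157] med [0.587 0.258 0.156] p5 [0.578 0.233 0.154] p95 [0.597 0.283 0.159]
   line [ 0.336 -0.942  0.587  0.258]
side blue [196 219   4  22  46] mean [0.636 0.116 0.155] med [0.636 0.117 0.156] p5 [0.627 0.086 0.142] p95 [0.647 0.138 0.16 ]
   line [ 0.343 -0.939  0.637  0.115]
roof 3227 ((703.3782348632812, 35.77191162109375), (122.31183624267578, 654.5811767578125), 14.982779502868652) 0.12459787428456615
```

View pics/crop.png

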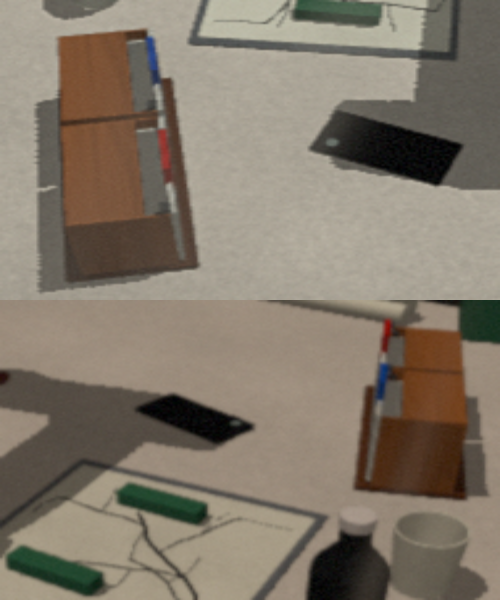

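```bash
python3 - <<'E'
from h import *
R=[]
for n in ('scene','side'):
    z=np.load(f'pics/{n}.png.npz'); im,d,K,T=[z[k] for k in ('im','d','K','T')]
    P=cloud(d,K,T); X,Y,Z=P[...,0],P[...,1],P[...,2]
    m=(Z>.119)&(Z<.135)&(X>.57)&(X<.85)&(Y>-.02)&(Y<.42)&(im[...,0]>im[...,2]*1.4)
    m=cv2.erode(m.astype(np.uint8),np.ones((2,2)))>0
    p=P[m]; r=cv2.minAreaRect((p[:,:2]*1000).astype(np.float32)); print(n,len(p),r,np.median(p[:,2]))
# tab top rays: red+blue mask in side view, with plane z=.158
    hsv=cv2.cvtColor(im,cv2.COLOR_RGB2HSV).astype(int); H,S=hsv[...,0],hsv[...,1]
    for k,mm in (('red',((H<8)|(H>172))&(S>110)),('blue',(H>105)&(H<130)&(S>90))):
        mm=mm&(X>.5)&(X<.75)&(Y>0)&(Y<.35)&(Z>.12)
        v,u=np.nonzero(mm); print(n,k,len(u),u.min(),u.max(),v.min(),v.max(),np.median(P[mm],0).round(3))
# reach checks
from scipy.spatial.transform import Rotation as Ro
print(observe()['eef_pos'],observe()['tcp_rot'])
E
```

```text
scene 1134 ((661.928955078125, 195.6330108642578), (97.89004516601562, 314.79986572265625), 18.860511779785156) 0.1280084084869344
scene red 45 333 336 129 145 [0.594 0.234 0.158]
scene blue 50 331 335 152 169 [0.647 0.083 0.157]
side 2446 ((657.0023803710938, 199.67633056640625), (99.8689193725586, 310.99200439453125), 18.793432235717773) 0.12461968187113903
side red 75 200 204 265 290 [0.586 0.265 0.156]
side blue 56 195 199 219 240 [0.635 0.118 0.156]
[ 0.1677166  -0.60152243  0.23030166] [-1.69499328  1.5690462   1.71843359]
```

```bash
cat >> h.py <<'E'
from scipy.spatial.transform import Rotation as Ro
def rpy(x,y):
    x=np.array(x,float);y=np.array(y,float);return Ro.from_matrix(np.stack([x,y,np.cross(x,y)],1)).as_euler('xyz')
YAW=0.328
ex=np.array([np.cos(YAW),np.sin(YAW),0]); ey=np.array([-np.sin(YAW),np.cos(YAW),0]); ez=np.array([0,0,1.])
E
python3 - <<'E'
from h import *
p=.635*ex+0.194*0*ey; 
c=np.array([.6595,.1976,0]); yc=c@ey+.079
t=.60*ex+yc*ey+.36*ez
print(t,yc)
for s in (1,-1):
    q=inverse_kinematics(t,rpy([0,0,-1],s*ey)); print(s,None if q is None else np.round(q,2))
    q=inverse_kinematics([.488,-.136,.1],rpy([0,0,-1],[0,s,0])); print(s,None if q is None else np.round(q,2))
qs=[(s,inverse_kinematics(t,rpy([0,0,-1],s*ey))) for s in (1,-1)]
s=min((x for x in qs if x[1] is not None),key=lambda x:abs(np.array(x[1])-observe()['q']).max())[0]
movep(t,rpy([0,0,-1],s*ey)); print(s,observe()['time_s'])
im,d,K,T=snap('wrist','w1.png'); print(T.round(3),K[0,0])
P=cloud(d,K,T); X,Y,Z=P[...,0],P[...,1],P[...,2]; A=P@ex; B=P@ey
hsv=cv2.cvtColor(im,cv2.COLOR_RGB2HSV).astype(int); H,S=hsv[...,0],hsv[...,1]
for k,m in (('red',((H<8)|(H>172))&(S>150)),('blue',(H>105)&(H<130)&(S>120))):
    m=m&(Z>.12)&(Z<.18)
    if m.any(): print(k,m.sum(),[np.percentile(a[m],[3,50,97]).round(4) for a in (A,B,Z)])
m=(Z>.12)&(Z<.131)&(A>.62)&(B<yc+.1)
print('roof',m.sum(),[np.percentile(a[m],[1,50,99]).round(4) for a in (A,B,Z)], cv2.minAreaRect((P[m][:,:2]*1000).astype(np.float32)))
E
```

```text
[0.55074344 0.24403982 0.36      ] 0.05360753413027071
1 [ 0.29  0.12  1.41 -0.    1.62 -1.61]
1 [-0.43  0.08  1.95  0.    1.12 -2.  ]
-1 [ 0.29  0.12  1.41 -0.    1.62  1.53]
-1 [-0.43  0.08  1.95  0.    1.12  1.14]
1 3.375
[[-0.32   0.897  0.305  0.472]
 [ 0.947  0.302  0.104  0.216]
 [ 0.001  0.323 -0.947  0.503]
 [ 0.     0.     0.     1.   ]] 273.113847890674
red 563 [array([0.6346, 0.6352, 0.6418]), array([0.0259, 0.0528, 0.0806]), array([0.1212, 0.1531, 0.1594])]
blue 225 [array([0.6353, 0.6384, 0.6415]), array([-0.1328, -0.1057, -0.0771]), array([0.1561, 0.1581, 0.1595])]
roof 9701 [array([0.6351, 0.694 , 0.7365]), array([-0.1778, -0.022 ,  0.125 ]), array([0.1211, 0.1262, 0.1291])] ((658.164794921875, 196.0397186279297), (103.40989685058594, 308.4869079589844), 18.839645385742188)<sys>:0: UserWarning: Gimbal lock detected. Setting third angle to zero since it is not possible to uniquely determine all angles.
```

View pics/w1.png

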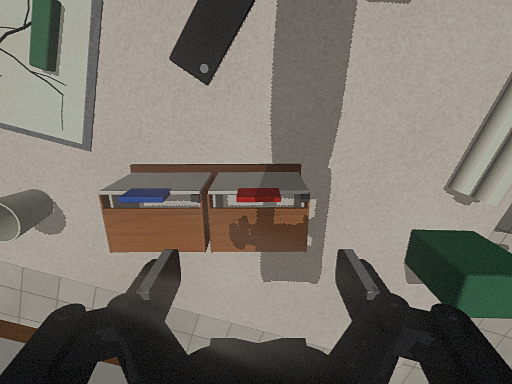

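Red tab at (258,195) in the wrist image and blue at (145,195). That puts the red pivot at about 0.642 along the bin's x and 0.053 along its y. Next I'll hook the red tab from behind and pull it.

```bash
cat >> h.py <<'E'
import warnings; warnings.filterwarnings('ignore')
PIV=.642*ex+.053*ey+.018*ez
def W(x,z,y=0): return PIV+x*ex+y*ey+z*ez          # level pivot frame
def Bn(xb,zb,th,y=0): return W(xb*np.cos(th)-zb*np.sin(th), xb*np.sin(th)+zb*np.cos(th), y)
DOWN=rpy([0,0,-1],ey)
def st(*a): o=observe(); print(*a,'t',o['time_s'],'p',np.round(o['eef_pos'],3),'F',np.round(o['ft_force'],1),'op',round(o['opening'],4))
E
python3 - <<'E'
from h import *
gripper_to(0)
movep(W(.020,.165),DOWN); move_l(W(.020,.121),feed=.08,max_force=12); st('behind')
for th in (.06,.12,.18,.3,.45,.6,.75,.85):
    h=move_l(Bn(.001,.122,th)+.011*ex,feed=.08 if th<.2 else .15,max_force=25); 
    if h or th in(.18,.85): st(th,h)
    if h: break
move_l(W(-.08,.22),feed=.25)
im,d,K,T=snap('wrist','w2.png'); P=cloud(d,K,T)
hsv=cv2.cvtColor(im,cv2.COLOR_RGB2HSV).astype(int); H,S=hsv[...,0],hsv[...,1]
for k,m in (('red',((H<8)|(H>172))&(S>150)),('blue',(H>105)&(H<130)&(S>120))):
    p=P[m]-PIV; p=p[p[:,2]>.03]
    if len(p): print(k,len(p),[np.percentile(p@e,[3,50,97]).round(3) for e in (ex,ey,ez)])
E
```

```text
behind t 5.6667 p [0.61  0.263 0.139] F [-0.6  0.2  0.4] op 0.0001
0.18 False t 6.5083 p [0.581 0.254 0.138] F [ 0.   0.3 -0.5] op -0.0001
0.85 False t 7.8333 p [0.515 0.231 0.099] F [-0.1  0.4  0.8] op -0.0001
red 1506 [array([-0.113, -0.098, -0.079]), array([-0.028, -0.002,  0.028]), array([0.065, 0.081, 0.308])]
blue 1171 [array([-0.1  , -0.007, -0.001]), array([-0.179, -0.135,  0.031]), array([0.103, 0.14 , 0.314])]
```

View pics/w2.png

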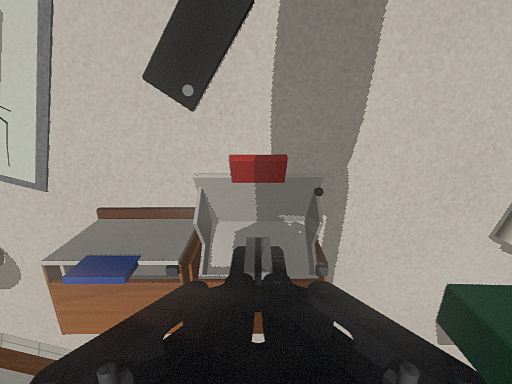

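The red bin is fully tipped, with its tab at (258,168), and the blue tab at (100,270) is still shut. Next is the first bar.

```bash
cat >> h.py <<'E'
PH=np.radians(12)
def PL(s): return rpy(np.sin(PH)*ex-np.cos(PH)*ez, s*(np.cos(PH)*ex+np.sin(PH)*ez))
def look(c):
    im,d,K,T=snap('wrist'); P=cloud(d,K,T); hsv=cv2.cvtColor(im,cv2.COLOR_RGB2HSV).astype(int); H,S=hsv[...,0],hsv[...,1]
    m=(H>60)&(H<95)&(S>90)&(abs(P[...,2]-.027)<.006)&(np.hypot(P[...,0]-c[0],P[...,1]-c[1])<.09)
    r=cv2.minAreaRect((P[m][:,:2]*1000).astype(np.float32)); (cx,cy),(w,h),a=r
    if w<h: a+=90
    a=(a+90)%180-90
    print('look',m.sum(),np.round(r[0],1),np.round(r[1],1),a); return np.array([cx,cy])/1000,np.radians(a)
E
python3 - <<'E'
from h import *
def chk(p,o):
    q=inverse_kinematics(p,o); return None if q is None else np.round(q,2)
for s in (1,-1):
    print(s,chk(W(-.006,.045),PL(s)),chk(W(-.02,.16),PL(s)),chk([.488,-.136,.007],rpy([0,0,-1],[0,s,0])),chk([.465,-.316,.007],rpy([0,0,-1],[0,s,0])))
th=.9;up=lambda th:rpy(np.sin(th)*ex-np.cos(th)*ez,ey)
for th in (.9,.6,.3,0): print(th,chk(Bn(-.018,.118,th),up(th)),chk(Bn(-.06,.118,th),up(th)))
c=[.488,-.136]
movep([c[0]-.04,c[1],.26],rpy([0,0,-1],[0,1,0])); gripper_to(.06,f_grip=40)
st(); look(c)
E
```

```text
1 [ 0.28  0.28  1.81  0.01  0.84 -0.05] [ 0.28  0.11  1.77  0.01  1.05 -0.05] [-0.43  0.23  1.98  0.    0.93 -2.  ] [-0.74  0.34  1.84  0.    0.96 -2.31]
-1 None None [-0.43  0.23  1.98  0.    0.93  1.14] [-0.74  0.34  1.84  0.    0.96  0.83]
0.9 None None
0.6 [ 0.26 -0.17  2.3   0.1   0.41 -1.72] [ 0.25 -0.21  2.39  0.12  0.37 -1.75]
0.3 [ 0.28  0.03  1.97  0.02  0.84 -1.63] [ 0.27 -0.05  2.08  0.02  0.81 -1.64]
0 [ 0.29  0.3   1.61 -0.    1.23 -1.61] [ 0.28  0.21  1.72 -0.    1.21 -1.61]
t 10.5917 p [ 0.448 -0.136  0.26 ] F [-0.5  0.5 -0.5] op 0.06
look 20 [ 464.1 -131.6] [24.3 67.2] -3.0615615844726562
```

```bash
cat >> h.py <<'E'
def grab(c):
    movep([c[0]-.07,c[1],.30],rpy([0,0,-1],[0,-1,0]))
    m,a=look(c)
    if np.hypot(*(m-c))>.02 or abs(a)>.2: m,a=np.array(c),0.; print('look rejected, using scene fix')
    o=rpy([0,0,-1],[np.sin(a),-np.cos(a),0])
    movep([*m,.10],o); move_l([*m,.007],feed=.1,max_force=15); gripper_to(.015); st('gripped')
    move_l([*m,.20],feed=.25); st('lifted')
E
python3 - <<'E'
from h import *
grab([.488,-.136])
E
```

```text
look 383 [ 482.7 -133. ] [101.3  25. ] 0.3956245481967926
gripped t 15.6417 p [ 0.483 -0.133  0.008] F [-0.9 -0.3  4.9] op 0.0271
lifted t 16.5667 p [ 0.481 -0.132  0.198] F [-0.5 -0.1 -1.5] op 0.0271
```

```bash
cat >> h.py <<'E'
def place(dx,dz):
    movep(W(-.03,.19),PL(1)); st('above')
    move_l(W(-.012,.10),feed=.2); h=move_l(W(-.006+dx,.045+dz),feed=.08,max_force=8); st('in',h)
    gripper_to(.045); move_l(W(-.03,.19),feed=.25); st('out')
E
python3 - <<'E'
from h import *
place(0,0)
movep(W(-.08,.24),DOWN)
snap('wrist','w3.png'); st()
E
```

```text
above t 18.0083 p [0.562 0.246 0.207] F [ 0.2 -0.4 -1.3] op 0.0272
in True t 19.1833 p [0.584 0.255 0.073] F [-3.7 -1.7  6.7] op 0.0269
out t 20.2 p [0.562 0.247 0.206] F [ 0.1  0.1 -1.5] op 0.0451
t 21.6417 p [0.515 0.231 0.257] F [-0.2  0.5 -0.1] op 0.0452
```

View pics/w3.png

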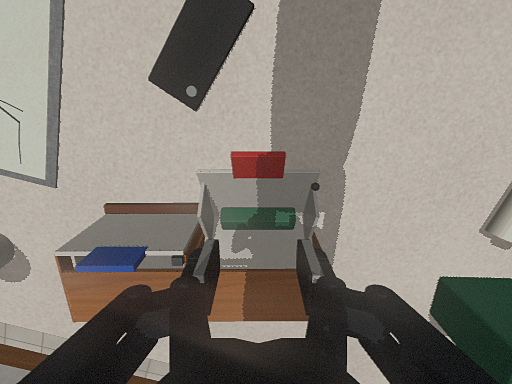

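The first bar lies in the trough at (258,218), and the bin is still tipped. On to the second bar.

```bash
python3 - <<'E'
from h import *
movep([.45,-.1,.30],rpy([0,0,-1],[0,-1,0]))
grab([.465,-.316])
assert observe()['opening']>.02
movep([.47,-.1,.25],PL(1))
place(0,.014)
movep(W(-.08,.24),DOWN)
im,d,K,T=snap('wrist','w4.png'); st()
P=cloud(d,K,T)-PIV; hsv=cv2.cvtColor(im,cv2.COLOR_RGB2HSV).astype(int); H,S=hsv[...,0],hsv[...,1]
m=(H>60)&(H<95)&(S>90); p=P[m]; x,y,z=p@ex,p@ey,p[:,2]; k=(abs(x)<.15)&(abs(y)<.08); x,y,z=x[k],y[k],z[k]
c,s=np.cos(.9),np.sin(.9); print([np.percentile(v,[2,50,98]).round(3) for v in (x*c+z*s-.045,y,-x*s+z*c-.004)])
E
```

```text
look 505 [ 460.7 -313.3] [ 25.6 103.2] -2.0316390991210938
gripped t 27.1833 p [ 0.461 -0.314  0.008] F [0.4 0.4 5. ] op 0.0273
lifted t 28.1083 p [ 0.46  -0.312  0.198] F [-0.2  0.9 -1.7] op 0.0274
above t 30.975 p [0.563 0.246 0.208] F [-0.5 -0.3 -1.3] op 0.0272
in False t 32.25 p [0.585 0.255 0.077] F [ 0.8 -0.2 -1. ] op 0.027
out t 33.25 p [0.562 0.247 0.207] F [-0.4  0.8 -0.8] op 0.0447
t 34.6917 p [0.515 0.231 0.257] F [ 0.2 -0.6 -1. ] op 0.0451
[array([-0.042, -0.017,  0.155]), array([-0.051,  0.033,  0.062]), array([0.017, 0.029, 0.276])]
```

View pics/w4.png

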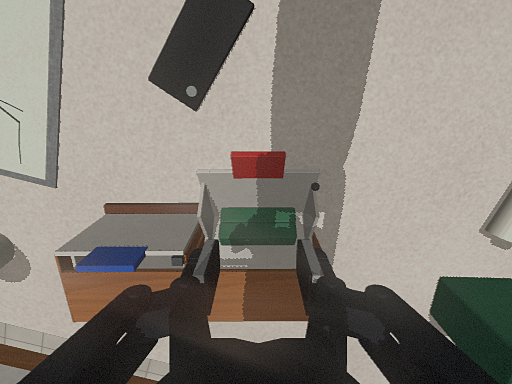

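Both bars lie side by side on the bin floor at about (258,225). Now I'll push the bin shut against the tab's outer face.

```bash
cat >> h.py <<'E'
FM=.5
def push(th,off=0.,s=.025):
    f=min(th,FM); nx,nz=np.cos(f),np.sin(f)
    cx=-.007*np.cos(th)-.140*np.sin(th); cz=-.007*np.sin(th)+.140*np.cos(th)
    d=-.011-off
    return W(cx+d*nx+s*np.sin(f), cz+d*nz-s*np.cos(f)), rpy(np.sin(f)*ex-np.cos(f)*ez,ey)
E
python3 - <<'E'
from h import *
ths=[.92,.8,.65,.5,.35,.25,.18,.12]
for th in ths:
    p,o=push(th); q=inverse_kinematics(p,o); print(th,p.round(3),None if q is None else np.round(q,2))
for off,s in ((.035,.025),(.035,-.06)):
    p,o=push(.92,off,s); q=inverse_kinematics(p,o); print(p.round(3),None if q is None else np.round(q,2))
E
```

```text
0.92 [0.483 0.22  0.07 ] [ 0.26 -0.14  2.31  0.07  0.46 -1.7 ]
0.8 [0.493 0.224 0.083] [ 0.26 -0.14  2.28  0.07  0.5  -1.69]
0.65 [0.507 0.229 0.098] [ 0.26 -0.13  2.24  0.06  0.53 -1.68]
0.5 [0.524 0.234 0.11 ] [ 0.27 -0.1   2.19  0.06  0.55 -1.67]
0.35 [0.537 0.239 0.12 ] [ 0.27 -0.    2.03  0.03  0.76 -1.64]
0.25 [0.547 0.242 0.125] [ 0.28  0.08  1.92  0.02  0.9  -1.63]
0.18 [0.554 0.245 0.128] [ 0.28  0.14  1.83  0.01  0.99 -1.62]
0.12 [0.561 0.247 0.13 ] [ 0.28  0.19  1.76  0.01  1.07 -1.62]
[0.454 0.211 0.053] [ 0.25 -0.18  2.39  0.09  0.43 -1.72]
[0.416 0.197 0.128] [ 0.24 -0.5   2.45  0.07  0.7  -1.7 ]
```

```bash
python3 - <<'E'
from h import *
gripper_to(0)
movep(*push(.92,.035,-.06)); move_l(push(.92,.035)[0],feed=.15); st('pre')
for th in [.92,.8,.65,.5,.35,.25,.18,.12,.06,0.]:
    p,o=push(th); h=move_l(p,feed=.08,rotation=o,max_force=30); 
    if th in(.92,.5,.12,.06,0) or h: st(th,h)
    if h: break
p,o=push(0,-.008); h=move_l(p,feed=.03,max_force=30); st('press',h)
hold(.3); p,o=push(0,.04); move_l(p,feed=.15); movep(W(-.08,.24),DOWN)
im,d,K,T=snap('wrist','w5.png'); P=cloud(d,K,T); st()
hsv=cv2.cvtColor(im,cv2.COLOR_RGB2HSV).astype(int); H,S=hsv[...,0],hsv[...,1]
for k,m in (('red',((H<8)|(H>172))&(S>150)),('blue',(H>105)&(H<130)&(S>120))):
    p=P[m]-PIV; p=p[(p[:,2]>.03)&(p[:,2]<.17)]
    if len(p): print(k,len(p),[np.percentile(p@e,[3,50,97]).round(3) for e in (ex,ey,ez)])
E
```

```text
pre t 36.7167 p [0.456 0.211 0.054] F [ 0.5 -0.2  0.6] op -0.0002
0.92 False t 37.3 p [0.483 0.221 0.07 ] F [-0.5  0.5 -0.1] op -0.0002
0.5 False t 38.4917 p [0.524 0.234 0.11 ] F [ 0.2 -0.7 -0.2] op -0.0001
0.12 False t 39.65 p [0.561 0.247 0.13 ] F [ 0.5 -0.4 -0.5] op -0.0002
0.06 False t 39.9 p [0.568 0.249 0.132] F [-0.5 -0.6 -0.8] op 0.0
0.0 False t 40.15 p [0.574 0.251 0.133] F [-0.6 -0.1 -0.3] op 0.0003
press True t 40.4083 p [0.574 0.251 0.132] F [-0.9  0.4  1.4] op -0.0
t 41.75 p [0.515 0.231 0.258] F [-0.3 -0.3 -0.7] op -0.0001
red 62 [array([-0.007, -0.007,  0.035]), array([-0.03 , -0.021,  0.029]), array([0.103, 0.116, 0.141])]
blue 1062 [array([-0.007, -0.007, -0.001]), array([-0.185, -0.152, -0.129]), array([0.103, 0.127, 0.141])]
```

View pics/w5.png

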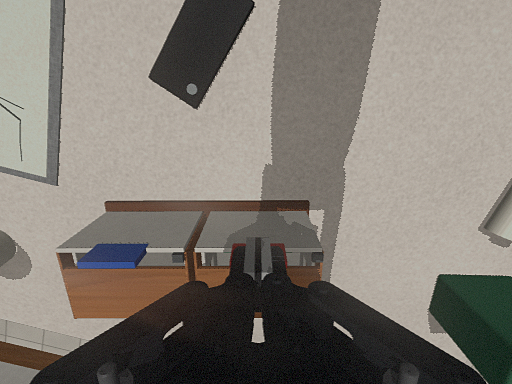

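The red tab's outer face is at x = -7 mm, level with the shut blue tab, and both front panels line up at row 212. The gripper is clear, so I'll hand in.

```bash
python3 -c "
from h import *
st(); job_done()"
```

```text
t 41.75 p [0.515 0.231 0.258] F [-0.3 -0.3 -0.7] op -0.0001
the job is handed in; nothing more can be done
```

Both green paperweights are in the red-tab bin, the bin is pushed home, and I handed the job in at 41.75 s of the 72 s allowed. No verdict is reported.

- **What I did:** I hooked the red tab from behind and pulled the bin onto its stop. I laid the two paperweights in one after the other, then pushed the bin shut against the tab's outer face.
- **Bin shut:** In the last wrist picture the red tab's outer face was at -7 mm from the pivot, its shut position, and level with the shut blue tab. The gripper hid most of the red tab, so this rests on 62 pixels at its edges. The final press tripped its 30 N force limit right at the shut position, which fits the bin being on its hard stop.
- **Paperweights:** The last picture with the bin tipped showed both lying side by side on its floor. They can't be seen now that it is shut.
- **Other objects:** I saw no contact with the ink bottle, cup, phone or dish, but I took no final picture of the whole scene to confirm it.
- **Disagreements along the way:** The first close look at a paperweight was blocked by the fingers, so I repeated it from another pose. The first paperweight touched the trough slightly early, at the 8 N limit, and was released there without trouble.

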